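# Set the revolving punch to its fourth tube and try the stroke

### The arm

A 6-joint arm with a two-finger parallel gripper is mounted at the origin on the work surface. World frame = base frame: x ahead of the robot, y to its left, z up, the work surface at z = 0. Lengths are in m, angles in rad, forces in N, time in s.
With the tool pointing down it reaches from about 0.35 to 0.875 m from the base axis. Payload 4.2 kg.
Tool frame: the origin (TCP) lies at the very end of the fingers, on their centre line; the grasp point (between the pads) lies 19 mm behind it; z points along the fingers, y is the direction in which the jaws open and shut (so a half turn about z gives the same grasp; the last joint's range is limited). The gripper opens to 85 mm and grips with 20 to 120 N. Pads are 22 mm wide; open, the fingers measure 114 mm over their backs; the gripper's body (76 mm by 85 mm) begins 54 mm behind the grasp point. The pads swing forward as they close: fully open they stand 13 mm farther back than shut.
Start: joints at [-0.959, 0.385, 0.008, 0, -1.194, -0.259], TCP at [0.216, -0.586, 0.231] pointing down, gripper open.
Joint ranges: [-3.14, 3.14], [-1.21, 2.06], [-1.07, 1.41], [-3.16, 2.05], [-2.99, -0.16], [-3.1, 3.1]. Speed limits (rad/s): [2.79, 2.79, 3.14, 3.14, 3.14, 3.14].

### API

Orientations are given as [roll, pitch, yaw] about the fixed x, y, z axes, in that order (R = Rz(yaw) Ry(pitch) Rx(roll)).
In Python, from station import env, eyes, find_in, tip_of gives the robot as it stands.
- The arm moves only by the shell command python3 -m handwheel 'ROWS' [OPENING] [FORCE]. ROWS is JSON, a list of rows, each an object with "delta_pos": the shift along the tool's x, y, z in m, a list of three; "spin": the turn about the tool's z in rad. In form: [{"delta_pos": [x, y, z], "spin": spin}, ...]. A call has 1 to 12 rows; each row shifts and turns the commanded pose from where the row before left it, along the tool's axes as they then stand; what a row does not reach is not made up. A row lasts 1/8 s, in which the tool goes at most 62.5 mm and 10.7 degrees, less where a joint would pass 70% of its speed; a pose out of reach is approached as far as the arm can. A call is refused whole if a number of a shift passes 0.0625 or a number of a turn 0.188, either way. A call with a gripper value outside its range is refused whole. OPENING is the finger opening in m, from 0 to 0.0854, set as the call begins (- or left out, the last holds). The fingers move at their own pace and stop on an object; FORCE is the grip in N (left out, the last holds). Time passes only in rows, so rows that do not move let the fingers close. It gives the time, the measured TCP pose, the force and the opening at its end, in the units of the state.
- env.get_state(): the state, without advancing time (a new reading comes with each control period).
- eyes.read_camera(name): name is "side" or "top"; returns a dict with "image" (400x640x3 uint8, red, green, blue), "range_z" (400x640 float32, m along the optical axis (not along the pixel's ray), 0 where there is no reading), "mtx" (3x3 intrinsics, pixels), "origin" and "rotation" of the camera in the world. Camera axes: x right, y down, z forward; pixel columns grow to the right and rows downward; lengths in m; the calibration is good to about 2 mm. A picture is of the moment at which its call begins.
- env.hand_in(): hands the job in, once; it reports no verdict.
Trained networks look in the newest picture that a camera, given by its name, has taken for a name from the list of things; names that differ only in an ending like _2 or _b are one class to them, and where a whole thing is asked for, a point or a joint stands for the part that bears it (a point fixed in the world has none). Each returns a list of dicts, best first, with "score" (0 to 1); they miss things now and then, are a little off and sometimes report something else, mostly with a low value. They report only what shows in the picture. A call takes as long as a camera call. They do not tell look-alikes from the thing itself.
- find_in(camera, label): "box" ([left, top, width, height] in pixels, round what is visible of it).
- tip_of(camera, label): "at" ([column, row] in pixels: a listed point, or the origin of a listed thing).
The state is a dict: "time": time; "joint_pos": joint angles; "qd": joint speeds; "joint_torque": joint torques, N m; "ee_pos": TCP position; "ee_rot": TCP orientation; "contact_force": force on the tool from outside, world axes, zero at the start; "moment": the same for the moment, N m; "width": finger opening in m.
Only numpy, scipy, OpenCV 4.12 (cv2) and the standard library are available. Lean on these libraries where they do the work, as an engineer would, in place of code of your own. Each camera call takes 0.05 s, during which the arm holds its last target.

### The job

Set the bench leather punch up for its fourth hole size: click the six-tube wheel round until the fourth tube counting up from the smallest, the one with the red band, points straight down in the working position and the wheel rests in its click. Then bring the handle down until you feel that tube seat on the white pad, without forcing it, and let the handle come back up. Leave the things lying around the punch where they are.

Things in the scene. Friction and masses are not known exactly. Their poses are not given: they have to be found in the camera images.
- press: Green cast bench punch, fixed. Origin: on the table, straight under anvil and wheel. Its y axis runs from the hinge (y = -170 mm) along the machine to the handle, z is up, x is the wheel's axle direction. Base plate x -66 to +54, y -215 to +60 mm, 16 mm high. The arm, a bar 18 mm thick and 30 mm deep in the plane x = -34 mm, runs on the -x side of the wheel; x > -24 mm is free of it.
- press_arm (a joint): The arm's hinge (at height 110 mm), rad: 0 = raised by its return spring, grows as the handle is pushed down; about 0.10 (arm level) when a tube seats on the pad. The grip needs about 5 to 6 N down to start and 8 N just before the tube touches the pad; a rise beyond that means it has seated. Let go, it returns to 0 by itself.
- wheel: Steel six-tube wheel; origin on its axle, about 127 mm above the table; own x axis along the axle, turns endlessly either way. Hub 58 mm across, 26 mm thick (x -13 to +13). Tubes stand out radially every 60 degrees, mouths 60 mm from the axle, outside diameters 8, 10, 12, 14, 16, 18 mm in order, clockwise as seen from the press's +x side. One tube points up and one down in every click.
- axle (a point): Centre of the wheel, on the axle, carried by the arm. The wheel clicks every 60 degrees. Pushing a tube takes about 4 N near its mouth; past half way (30 degrees) the wheel snaps on by itself into the next click and stays. The tube that points up can be pushed sideways, along the press's y, from above: beside it, out to 37 mm in y from the axle, all is free higher than 40 mm over the axle.
- strike (a point): Point 60 mm under the axle, carried by the arm, where the mouth of the working tube is when the wheel rests in a click; about 17 mm above the pad while the arm is raised. The clicks are fixed to the arm: raised, it leans the whole wheel 0.10 rad, top towards the press's -y. Turning counter-clockwise, seen from the press's +x side, brings the next larger tube down.
- tube1_mouth (a point): Centre of the mouth of the smallest tube (8 mm, white band), 60 mm from the axle. It points straight up when the fourth tube is down.
- tube4_mouth (a point): Centre of the mouth of the fourth tube (14 mm, red band), 60 mm from the axle; on the opposite side of the wheel to the smallest.
- grip (a point): Centre of the black handle grip: a round bar 30 mm across, 100 mm long, along the press's y axis. When raised it lies at x = -34, y = +156 mm of the press, about 168 mm above the table, 330 mm from the hinge; it sinks about 33 mm till the tube seats.
- pad: White plastic punching pad, 60 x 60 x 14 mm, lying in the lipped seat of the anvil. Origin: centre of its underside; its top is 50 mm above the table.
- rivet_jar: Glass jar of rivets with a brass cap, 60 mm across, 75 mm tall; leave it. Origin: centre of its underside.
- mallet: White-headed mallet with a wooden handle lying beside the punch, 220 mm long, 52 mm high; leave it. Origin: on the table, near the head; handle to its own -x.
- folder: Cream folding bone lying beside the punch, 150 x 24 x 7 mm; leave it. Origin: centre of its underside.
- swatches: Fanned stack of four stiff material sample boards, mustard on top, about 230 mm across, 20 mm high; leave it. Origin: centre of its underside.
- awl: Awl with a wooden handle, 160 mm long, lying on the table; leave it. Origin: its middle.
Not all that is in view belongs to the job. Several things have the shape of the pad; the one meant has the colours described above.

How it is judged:
By the outcome, as a careful person would: the job done as asked, in the order asked, and still so for the second after the job is handed in, with the robot touching nothing.
It also fails if it takes over 48 s, if anything falls off the work surface, if the arm or the gripper's body presses on something with over 40 N, if the wrist force passes 120 N, or if a joint passes its speed limit or range.

## Working session

There is one attempt and no reset: what is moved stays moved. The work goes in short steps, Python scripts to look and compute and a shell command to move; the robot and the scene stay as the last step left them, time stands still between calls to the robot, and variables do not carry over. Pictures are saved under pics/ and viewed, and the job is handed in when it is done.

```bash
mkdir -p pics; ls
cat > h.py <<'E'
import numpy as np, cv2
from station import env, eyes, find_in, tip_of
def cam(n, save=None):
    c=eyes.read_camera(n)
    if save: cv2.imwrite('pics/'+save,cv2.cvtColor(c['image'],cv2.COLOR_RGB2BGR))
    return c
def w(c,u,v,z=None):
    K=np.array(c['mtx']);R=np.array(c['rotation']);o=np.array(c['origin'])
    if z is None:
        p=c['range_z'][int(v)-2:int(v)+3,int(u)-2:int(u)+3]; z=np.median(p[p>0])
    return o+R@(z*np.linalg.inv(K)@[u,v,1])
def pix(c,p):
    K=np.array(c['mtx']);R=np.array(c['rotation']);o=np.array(c['origin'])
    q=K@(R.T@(np.array(p)-o)); return q[:2]/q[2]
E
python3 - <<'E'
from h import *
np.set_printoptions(precision=4,suppress=True)
s=env.get_state(); print(s)
for n in ['top','side']:
    c=cam(n,n+'0.png'); print(n,c['origin'],c['rotation'])
    for l in ['press','wheel','axle','strike','tube1_mouth','tube4_mouth','grip','pad']:
        r=tip_of(n,l)
        for d in r[:2]:
            print(l,round(d['score'],2),np.round(d['at'],1), w(c,*d['at']))
E
```

```text
pics
{'time': 0.0, 'joint_pos': array([-0.9594,  0.3855,  0.0066, -0.0005, -1.194 , -0.2586]), 'qd': array([ 0.0001, -0.0003,  0.0002,  0.0014, -0.0003, -0.001 ]), 'joint_torque': array([  0.    , -39.2291,  18.84  ,   4.1862,  -0.0046,  -0.    ]), 'ee_pos': array([ 0.2158, -0.5859,  0.2302]), 'ee_rot': array([ 3.1395, -0.0001, -2.789 ]), 'contact_force': array([-0.5821,  0.5853,  0.323 ]), 'moment': array([-0.0034, -0.0118, -0.0085]), 'width': 0.08549640389778533}
top [0.3578 0.0795 1.3067] [-2.9886  0.0023 -1.567 ]
press 0.96 [393.1 195.9] [-2.0779 -2.3562 -1.1291]
press 0.58 [351.7 168.2] [-2.0201 -2.2984 -1.0713]
wheel 0.75 [404.8 184.8] [-2.0917 -2.37   -1.1429]
axle 0.76 [404.  187.4] [-2.086  -2.3643 -1.1371]
axle 0.27 [426.6 177.4] [-2.5624 -2.8407 -1.6135]
tube1_mouth 0.95 [429.2 180.7] [-2.5763 -2.8546 -1.6275]
tube4_mouth 0.83 [381.5 191.1] [-2.1677 -2.446  -1.2189]
grip 0.6 [344.3 216.3] [-1.6243 -1.9026 -0.6754]
pad 0.71 [312.5 265.5] [-1.6483 -1.9266 -0.6994]
pad 0.63 [182.1 200.4] [-0.7012 -0.9795  0.2476]
side [0.4201 0.9995 1.0585] [-2.3651 -0.0028 -3.0326]
press 0.68 [311.5 170.7] [-4.0447 -3.4653 -3.4063]
wheel 0.72 [313.4 142.4] [-3.8578 -3.2783 -3.2194]
strike 0.93 [315.3 158. ] [-3.9026 -3.3232 -3.2642]
tube1_mouth 0.63 [314.5 128.1] [-3.865  -3.2856 -3.2267]
tube4_mouth 0.8 [316.5 161.8] [-4.1206 -3.5412 -3.4822]
grip 0.78 [334.4 166.1] [-3.6152 -3.0358 -2.9768]
grip 0.49 [365.5 317.8] [-3.4024 -2.823  -2.764 ]
pad 0.73 [371.  192.6] [-4.4043 -3.8248 -3.7659]
pad 0.7 [365.7 222.4] [-4.0788 -3.4994 -3.4405]
```

Rotation is rpy; fix this, and view.

```bash
python3 - <<'E'
s=open('h.py').read()
s=s.replace("import numpy as np, cv2","import numpy as np, cv2\nfrom scipy.spatial.transform import Rotation as Ro").replace("R=np.array(c['rotation'])","R=Ro.from_euler('xyz',c['rotation']).as_matrix()")
open('h.py','w').write(s)
E
python3 - <<'E'
from h import *
np.set_printoptions(precision=4,suppress=True)
for n in ['top','side']:
    c=cam(n)
    for l in ['press','wheel','axle','strike','tube1_mouth','tube4_mouth','grip','pad']:
        for d in tip_of(n,l)[:2]:
            print(n,l,round(d['score'],2),np.round(d['at'],1), w(c,*d['at']))
    im=cv2.cvtColor(c['image'],cv2.COLOR_RGB2BGR)
    cr=im[100:300,250:500] if n=='top' else im[80:280,220:470]
    cv2.imwrite('pics/%s_crop.png'%n,cv2.resize(cr,None,fx=3,fy=3,interpolation=cv2.INTER_CUBIC))
E
```

```text
top press 0.86 [393.4 196.5] [ 0.5415 -0.104   0.119 ]
top press 0.18 [429.2 142.5] [ 0.6891 -0.207   0.0485]
top wheel 0.92 [404.3 184.4] [ 0.5635 -0.1235  0.156 ]
top axle 0.89 [404.1 186.8] [ 0.558  -0.1229  0.1556]
top tube1_mouth 0.56 [429.7 178.7] [ 0.6034 -0.2129  0.0156]
top tube4_mouth 0.85 [380.1 193.5] [ 0.5507 -0.0752  0.1045]
top grip 0.91 [346.6 216.7] [0.4871 0.0085 0.1786]
top pad 0.93 [428.2 296.6] [ 0.3097 -0.2008  0.0129]
top pad 0.79 [312.7 266.3] [0.3823 0.0827 0.0134]
side press 0.62 [314.2 167.8] [ 0.5587 -0.1008  0.0456]
side wheel 0.68 [315.3 143.6] [ 0.5525 -0.0836  0.1615]
side wheel 0.4 [349.4 159.1] [ 0.4479 -0.1619  0.0406]
side axle 0.7 [310.7 143.8] [ 0.5703 -0.1111  0.1365]
side strike 0.9 [315.7 160.9] [ 0.5551 -0.1123  0.0657]
side tube1_mouth 0.73 [314.1 124.7] [ 0.5741 -0.2315  0.1198]
side tube4_mouth 0.85 [314.6 162.5] [ 0.5596 -0.1197  0.0518]
side grip 0.79 [334.8 163.9] [0.4841 0.0214 0.1792]
side grip 0.67 [311.3 142.4] [ 0.5679 -0.1076  0.1452]
side pad 0.81 [387.3 161.6] [ 0.3194 -0.1962  0.012 ]
side pad 0.6 [362.4 220.2] [0.3918 0.0803 0.0145]
```

View pics/top0.png

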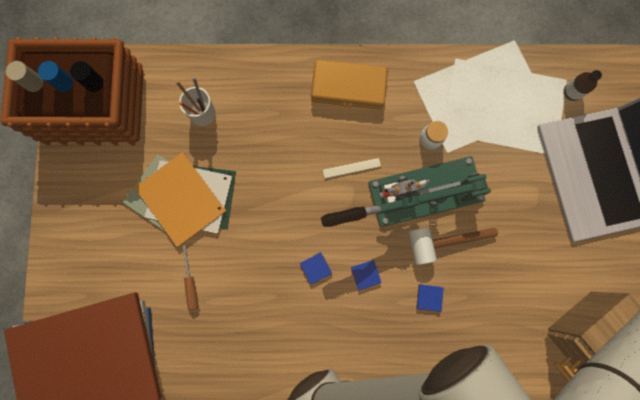

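View pics/side0.png

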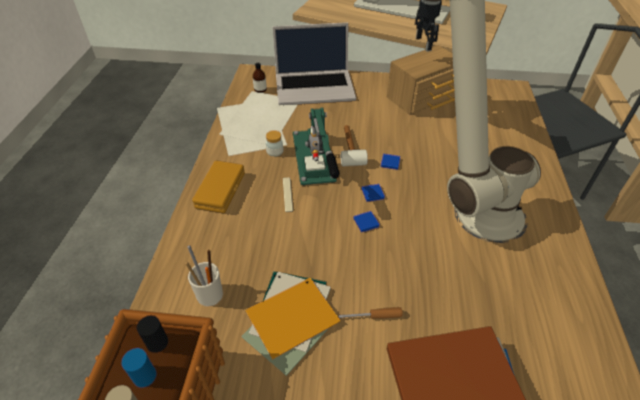

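View pics/top_crop.png

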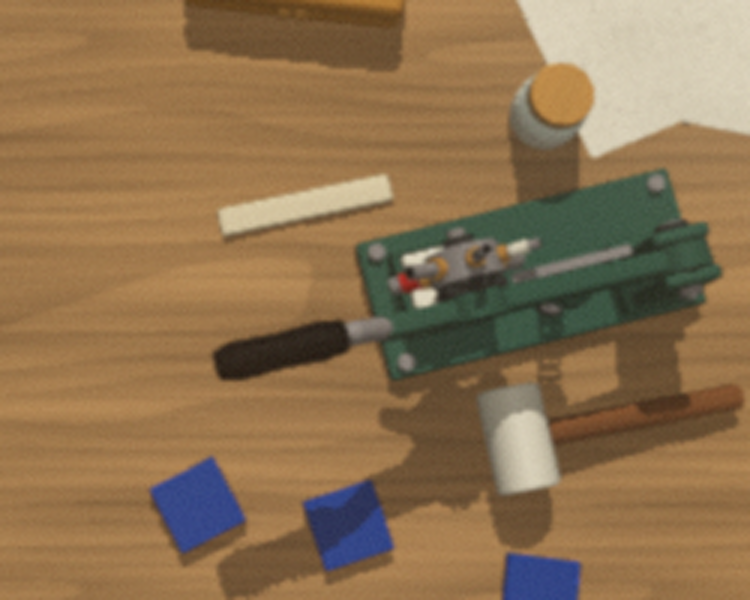

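View pics/side_crop.png

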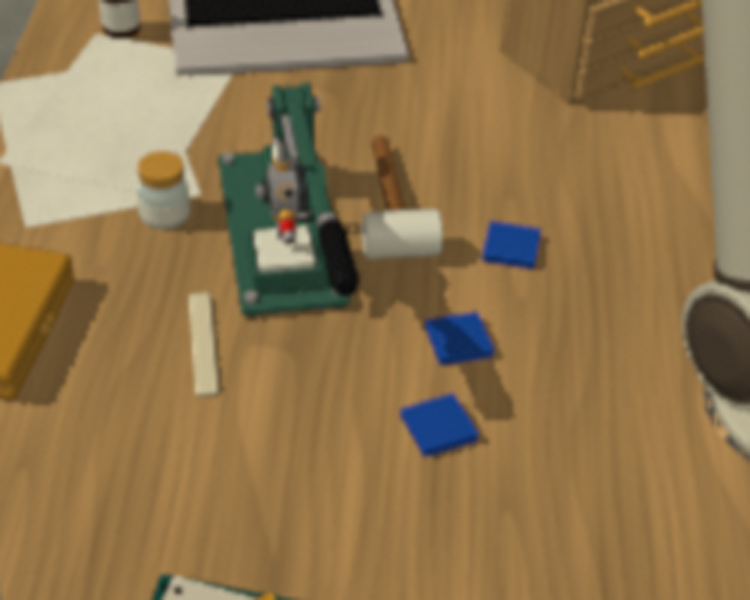

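Run:
```python
from h import *
np.set_printoptions(precision=4,suppress=True)
c=cam('top')
K=np.array(c['mtx']);R=Ro.from_euler('xyz',c['rotation']).as_matrix();o=np.array(c['origin'])
print(K)
v,u=np.mgrid[0:400,0:640]
P=(np.stack([u,v,np.ones_like(u)],-1)@np.linalg.inv(K).T*c['range_z'][...,None])@R.T+o
im=c['image'].astype(int); 
roi=np.zeros((400,640),bool); roi[150:240,360:500]=1
m=roi&(P[...,2]>0.009)&(P[...,2]<0.024)&(im[...,1]>im[...,0]+10)
print(m.sum())
r=cv2.minAreaRect((P[m][:,:2]*1000).astype(np.float32)); print(r); print(cv2.boxPoints(r))
# black grip
b=(P[...,2]>0.14)&(im.sum(-1)<130)&(np.abs(u-345)<35)&(np.abs(v-217)<20)
print(b.sum()); r=cv2.minAreaRect((P[b][:,:2]*1000).astype(np.float32)); print(r,P[b][:,2].max())
crop=c['image'][165:215,370:450]; cv2.imwrite('pics/tz.png',cv2.cvtColor(cv2.resize(crop,None,fx=10,fy=10,interpolation=cv2.INTER_CUBIC),cv2.COLOR_RGB2BGR))
s=cam('side'); crop=s['image'][110:190,285:350]; cv2.imwrite('pics/sz.png',cv2.cvtColor(cv2.resize(crop,None,fx=7,fy=7,interpolation=cv2.INTER_CUBIC),cv2.COLOR_RGB2BGR))
np.savez('p.npz',P=P)
```

```text
[[518.018    0.     312.736 ]
 [  0.     518.018  196.4206]
 [  0.       0.       1.    ]]
2113
((573.0589599609375, -204.24827575683594), (117.1792984008789, 272.85723876953125), 14.12720775604248)
[[ 482.9424  -86.2461]
 [ 549.5402 -350.8511]
 [ 663.1755 -322.2505]
 [ 596.5778  -57.6455]]
457
((449.9994812011719, 46.591156005859375), (67.66312408447266, 183.6663360595703), 50.096981048583984) 1.3066634529513388
```

View pics/tz.png

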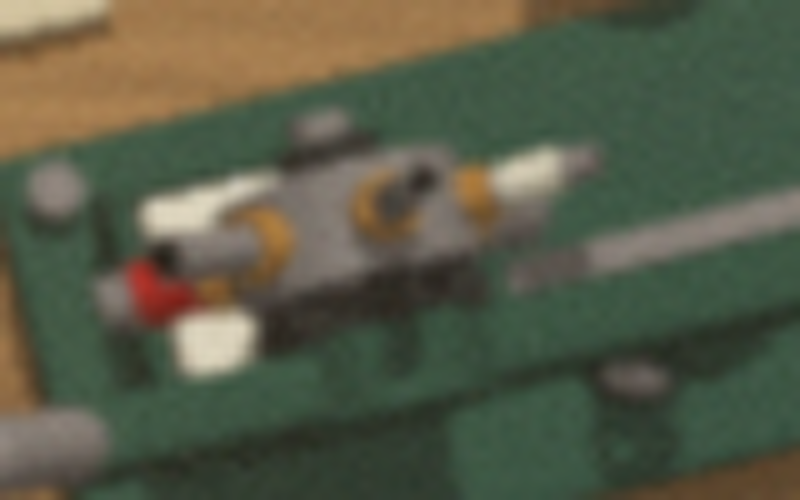

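View pics/sz.png

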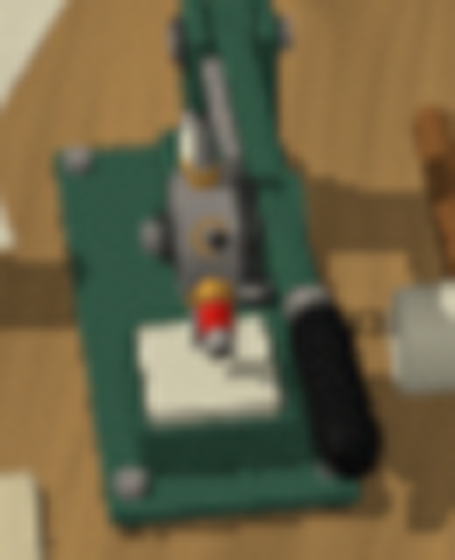

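```bash
cat >> h.py <<'E'
yp=np.array([-.244,.970,0]); xp=np.array([.970,.244,0]); zp=np.array([0,0,1.]); O=np.array([.5599,-.1276,0])
def pw(x,y,z): return O+(x*xp+y*yp+z*zp)/1000
def mouth(a,r=60): # a cw from up, deg, from +x
    t=np.radians(a)-.1
    return pw(0,-1+r*np.sin(t),127+r*np.cos(t))
E
python3 - <<'E'
from h import *
for n,(x0,y0,x1,y1),f in [('top',(330,150,500,235),4),('side',(285,90,365,200),5)]:
    c=cam(n); im=cv2.cvtColor(c['image'],cv2.COLOR_RGB2BGR)
    im=cv2.resize(im[y0:y1,x0:x1],None,fx=f,fy=f,interpolation=cv2.INTER_CUBIC)
    q=lambda p:tuple(int(k) for k in (pix(c,p)-[x0,y0])*f+f/2)
    for k,a in enumerate(range(0,360,60)):
        cv2.line(im,q(mouth(a,29)),q(mouth(a)),(255,0,255),1); cv2.putText(im,str(a),q(mouth(a)),0,.45,(0,255,255),1)
    for x,y in [(-66,-215),(54,-215),(54,60),(-66,60)]: cv2.circle(im,q(pw(x,y,16)),4,(255,255,0),1)
    cv2.circle(im,q(pw(-34,156,168)),5,(0,255,0),2);cv2.line(im,q(pw(-34,106,163)),q(pw(-34,206,173)),(0,255,0),1)
    cv2.imwrite('pics/ov_%s.png'%n,im)
E
```

```text
(no output)
```

View pics/ov_top.png

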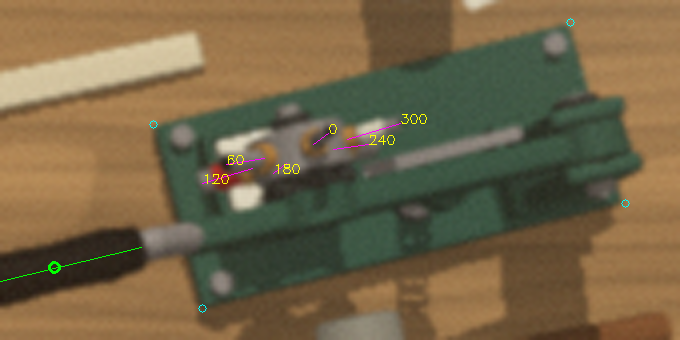

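View pics/ov_side.png

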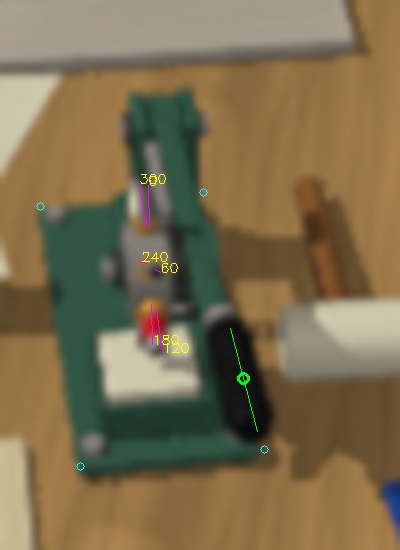

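Run:
```python
from h import *
np.set_printoptions(precision=1,suppress=True)
P=np.load('p.npz')['P']
d=(P-O)*1000; x=d@xp; y=d@yp; z=d[...,2]
v,u=np.mgrid[0:400,0:640]; ok=(v>150)&(v<240)&(u>310)&(u<500)
m=ok&(z>145)&(z<200)&(abs(x+34)<30)&(y>80); print('grip',m.sum(),np.percentile(x[m],[2,50,98]),np.percentile(y[m],[0,2,98,100]),np.percentile(z[m],[2,50,98]))
m=ok&(z>145)&(z<200)&(abs(x)<18)&(abs(y)<80); print('wheel');A=np.stack([x[m],y[m],z[m]],1);print(A[np.argsort(A[:,2])])
m=ok&(z>9)&(z<22)&(abs(x)<90); print('base',np.percentile(x[m],[0,2,98,100]),np.percentile(y[m],[0,1,2,98,99,100]))
```

```text
grip 652 [-47.5 -35.2 -21. ] [ 80.2  84.  204.1 206.5] [159.  177.5 186. ]
wheel
[[ -3.  -29.1 145. ]
 [  4.3 -38.2 145.1]
 [ -7.6  28.8 145.1]
 ...
 [  0.2  -2.7 188.9]
 [  3.9  -6.  189. ]
 [ -3.1  -6.3 189.4]]
base [-65.9 -64.8  53.1  89.6] [-215.4 -210.5 -207.4   57.8   59.6  194.4]
```

```bash
python3 -m handwheel '[{"delta_pos":[0,0,-0.0125],"spin":-0.183},{"delta_pos":[0,0,-0.0125],"spin":-0.183},{"delta_pos":[0,0,-0.0125],"spin":-0.183},{"delta_pos":[0,0,-0.0125],"spin":-0.183},{"delta_pos":[0,0,-0.0125],"spin":-0.183},{"delta_pos":[0,0,-0.0125],"spin":-0.183},{"delta_pos":[0,0,-0.0125],"spin":-0.183},{"delta_pos":[0,0,-0.0125],"spin":-0.183},{"delta_pos":[0,0,0],"spin":0}]' 0 20
cat > goal.py <<'E'
import sys
from h import *
s=env.get_state(); p=np.array(s['ee_pos']); R=Ro.from_euler('xyz',s['ee_rot']).as_matrix()
g=pw(*[float(a) for a in sys.argv[1:4]])
d=(p-O)*1000
print('t',s['time'],'press',np.round([d@xp,d@yp,d[2]],1),'rot',np.round(s['ee_rot'],3),'F',np.round(s['contact_force'],1),'w',s['width'])
print('tool delta mm',np.round(R.T@(g-p)*1000,1),'yaw err',-1.3244-s['ee_rot'][2])
E
python3 goal.py 0 -27 300
```

```text
time: 3.12
ee_pos: [0.2161, -0.5869, 0.3324]
ee_rot: [-3.141, -0.002, -1.327]
contact_force: [0.1, 0.3, 0.3]
width: 0.0002
t 3.125 press [-445.5 -361.6  332.4] rot [-3.141e+00 -2.000e-03 -1.327e+00] F [0.1 0.3 0.3] w 0.0001988573141418228
tool delta mm [-335.7 -444.6   31.9] yaw err 0.0024860411452960474
```

```bash
python3 -m handwheel '[{"delta_pos":[-0.028,-0.037,0],"spin":0},{"delta_pos":[-0.028,-0.037,0],"spin":0},{"delta_pos":[-0.028,-0.037,0],"spin":0},{"delta_pos":[-0.028,-0.037,0],"spin":0},{"delta_pos":[-0.028,-0.037,0],"spin":0},{"delta_pos":[-0.028,-0.037,0],"spin":0},{"delta_pos":[-0.028,-0.037,0],"spin":0},{"delta_pos":[-0.028,-0.037,0],"spin":0},{"delta_pos":[-0.028,-0.037,0],"spin":0},{"delta_pos":[-0.028,-0.037,0],"spin":0},{"delta_pos":[-0.028,-0.037,0],"spin":0},{"delta_pos":[-0.028,-0.037,0.02],"spin":0}]'
python3 -m handwheel '[{"delta_pos":[0,0,0],"spin":0},{"delta_pos":[0,0,0],"spin":0}]'
python3 goal.py 0 -27 175
```

```text
time: 4.62
ee_pos: [0.5662, -0.1512, 0.3121]
ee_rot: [-3.139, -0.001, -1.328]
contact_force: [0.6, 0.0, 0.2]
width: 0.0001
time: 4.88
ee_pos: [0.5646, -0.1524, 0.3108]
ee_rot: [3.14, 0.0, -1.326]
contact_force: [-0.6, 0.4, -0.2]
width: 0.0001
t 4.875 press [ -1.5 -25.2 310.8] rot [ 3.14   0.    -1.326] F [-0.6  0.4 -0.2] w 8.438373694764057e-05
tool delta mm [  1.8  -1.7 135.8] yaw err 0.0017569553104215263
```

```bash
python3 -m handwheel '[{"delta_pos":[0.001,-0.001,0.022],"spin":0},{"delta_pos":[0.001,-0.001,0.022],"spin":0},{"delta_pos":[0,0,0.022],"spin":0},{"delta_pos":[0,0,0.022],"spin":0},{"delta_pos":[0,0,0.022],"spin":0},{"delta_pos":[0,0,0],"spin":0}]'
python3 goal.py 0 -27 175
python3 - <<'E'
from h import *
for n,(x0,y0,x1,y1),f in [('top',(350,130,480,235),6),('side',(275,80,365,200),5)]:
    c=cam(n); im=cv2.cvtColor(c['image'],cv2.COLOR_RGB2BGR)
    cv2.imwrite('pics/a_%s.png'%n,cv2.resize(im[y0:y1,x0:x1],None,fx=f,fy=f,interpolation=cv2.INTER_CUBIC))
E
```

```text
time: 5.62
ee_pos: [0.5658, -0.1549, 0.2003]
ee_rot: [3.139, 0.001, -1.328]
contact_force: [0.2, -0.9, -0.4]
width: 0.0001
t 5.625 press [ -1.  -27.9 200.3] rot [ 3.139e+00  1.000e-03 -1.328e+00] F [ 0.2 -0.9 -0.4] w 0.00013939653257107878
tool delta mm [-0.9 -1.  25.3] yaw err 0.003115608928068836
```

View pics/a_side.png

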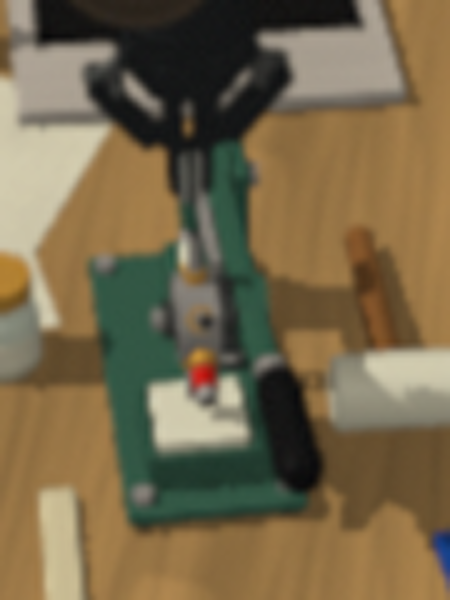

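View pics/a_top.png

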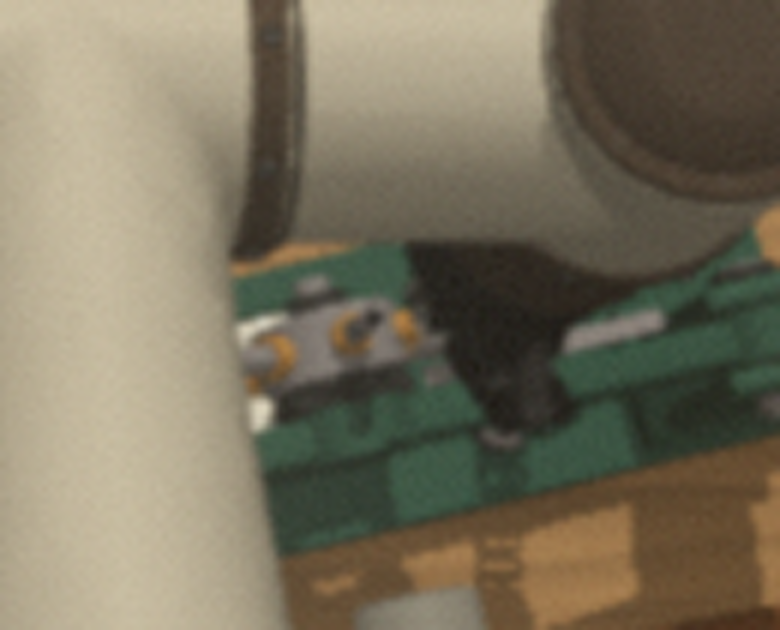

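The side view shows the closed fingers at about (190,170), over the wheel's plane and behind the upright tube. The red tube is still at (203,375), so it needs one clockwise click. Descending beside the tube now.

```bash
python3 -m handwheel '[{"delta_pos":[0,0,0.009],"spin":0},{"delta_pos":[0,0,0.009],"spin":0},{"delta_pos":[0,0,0.008],"spin":0},{"delta_pos":[0,0,0],"spin":0}]'
python3 goal.py 0 -27 175
python3 -m handwheel '[{"delta_pos":[-0.004,0,0],"spin":0},{"delta_pos":[-0.004,0,0],"spin":0},{"delta_pos":[-0.004,0,0],"spin":0}]'
python3 goal.py 0 16 175
```

```text
time: 6.22
ee_pos: [0.5667, -0.1538, 0.1743]
ee_rot: [3.14, 0.001, -1.325]
contact_force: [0.0, -0.5, -0.2]
width: 0.0
t 6.225 press [  0.2 -27.1 174.3] rot [ 3.140e+00  1.000e-03 -1.325e+00] F [ 0.  -0.5 -0.2] w 4.199556353515125e-05
tool delta mm [-0.1  0.2 -0.7] yaw err 0.00042493998906656394
time: 6.6
ee_pos: [0.5646, -0.1427, 0.1761]
ee_rot: [-3.141, -0.001, -1.325]
contact_force: [0.9, -3.1, 0.8]
width: 0.0
t 6.6 press [  0.8 -15.8 176.1] rot [-3.141e+00 -1.000e-03 -1.325e+00] F [ 0.9 -3.1  0.8] w 4.1493727058383046e-05
tool delta mm [-31.8   0.8   1. ] yaw err 0.00021467861720858572
```

```bash
python3 -m handwheel '[{"delta_pos":[-0.005,0,0],"spin":0},{"delta_pos":[-0.005,0,0],"spin":0},{"delta_pos":[-0.005,0,0],"spin":0}]'
python3 goal.py 0 32 175
python3 -m handwheel '[{"delta_pos":[-0.006,0,0],"spin":0},{"delta_pos":[-0.006,0,0],"spin":0}]'
python3 goal.py 0 32 175
```

```text
time: 6.98
ee_pos: [0.5605, -0.1269, 0.175]
ee_rot: [-3.142, 0.001, -1.325]
contact_force: [-0.0, -1.0, -0.5]
width: -0.0002
t 6.975 press [  0.7   0.5 175. ] rot [-3.142e+00  1.000e-03 -1.325e+00] F [-0.  -1.  -0.5] w -0.00019144490682506041
tool delta mm [-31.5   0.7   0. ] yaw err 0.0004754038929568605
time: 7.22
ee_pos: [0.5573, -0.1152, 0.175]
ee_rot: [3.141, 0.001, -1.325]
contact_force: [0.2, -0.4, 0.4]
width: -0.0001
t 7.225 press [  0.5  12.7 175. ] rot [ 3.141e+00  1.000e-03 -1.325e+00] F [ 0.2 -0.4  0.4] w -8.477974691643644e-05
tool delta mm [-19.3   0.5  -0. ] yaw err 0.0003399227374385472
```

```bash
python3 -m handwheel '[{"delta_pos":[-0.006,0,0],"spin":0},{"delta_pos":[-0.006,0,0],"spin":0},{"delta_pos":[-0.007,0,0],"spin":0},{"delta_pos":[0,0,0],"spin":0}]'
python3 goal.py 0 32 175
python3 -m handwheel '[{"delta_pos":[0,0,-0.015],"spin":0},{"delta_pos":[0,0,-0.02],"spin":0},{"delta_pos":[0,0,-0.02],"spin":0},{"delta_pos":[-0.02,0,-0.02],"spin":0},{"delta_pos":[-0.03,0.01,0],"spin":0},{"delta_pos":[-0.03,0.01,0],"spin":0},{"delta_pos":[-0.03,0.01,0],"spin":0},{"delta_pos":[-0.014,0.004,0],"spin":0},{"delta_pos":[0,0,0],"spin":0}]'
python3 goal.py -34 156 205
python3 - <<'E'
from h import *
for n,(x0,y0,x1,y1),f in [('top',(330,130,460,235),6),('side',(275,80,365,200),5)]:
    c=cam(n); im=cv2.cvtColor(c['image'],cv2.COLOR_RGB2BGR)
    cv2.imwrite('pics/b_%s.png'%n,cv2.resize(im[y0:y1,x0:x1],None,fx=f,fy=f,interpolation=cv2.INTER_CUBIC))
    for l in ['tube1_mouth','tube4_mouth']: print(n,l,[(d['score'],d['at']) for d in tip_of(n,l)[:2]], pix(c,mouth(0)),pix(c,mouth(180)))
E
```

```text
time: 7.72
ee_pos: [0.553, -0.0971, 0.1754]
ee_rot: [-3.142, 0.0, -1.324]
contact_force: [1.2, 0.1, 0.6]
width: -0.0003
t 7.725 press [  0.7  31.2 175.4] rot [-3.142  0.    -1.324] F [1.2 0.1 0.6] w -0.00027153962524221245
tool delta mm [-0.8  0.7  0.4] yaw err -0.0003381526062253837
time: 8.85
ee_pos: [0.4901, 0.0147, 0.2512]
ee_rot: [-3.14, -0.0, -1.323]
contact_force: [0.4, -0.4, 0.6]
width: -0.0
t 8.85 press [-33.  155.  251.2] rot [-3.14  -0.    -1.323] F [ 0.4 -0.4  0.6] w -1.6792219860786177e-05
tool delta mm [-1.   1.1 46.2] yaw err -0.0009980777120304207
top tube1_mouth [(0.72, [408.9, 182.9]), (0.27, [429.4, 138.2])] [411.71226181 182.78855304] [397.75062611 192.75515511]
top tube4_mouth [] [411.71226181 182.78855304] [397.75062611 192.75515511]
side tube1_mouth [(0.85, [312.8, 128.8])] [314.23754062 126.57948388] [314.96683931 158.3199134 ]
side tube4_mouth [(0.77, [315.6, 158.6]), (0.43, [313.4, 169.7])] [314.23754062 126.57948388] [314.96683931 158.3199134 ]
```

View pics/b_side.png

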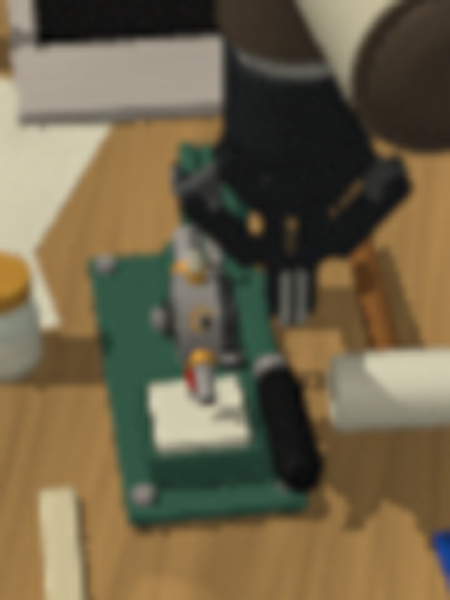

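View pics/b_top.png

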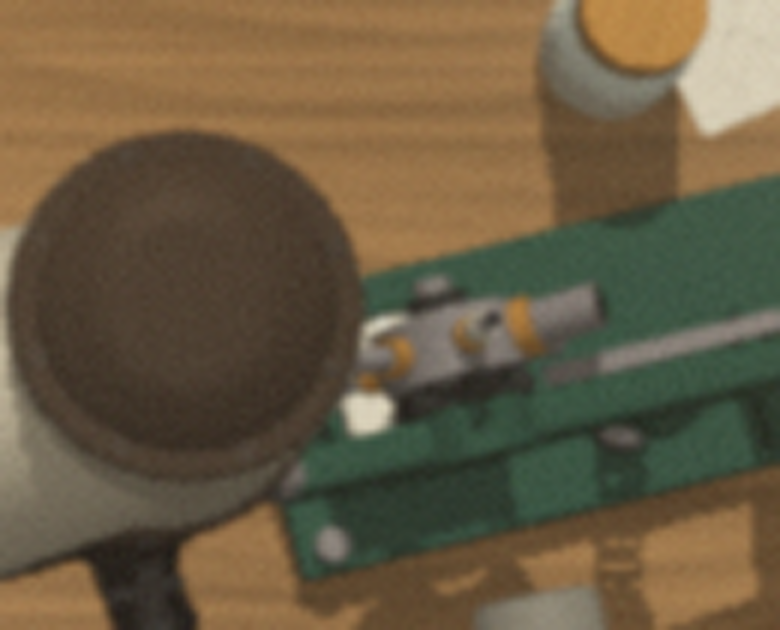

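```bash
python3 -m handwheel '[{"delta_pos":[0,0.001,0.02],"spin":0},{"delta_pos":[0,0,0.02],"spin":0},{"delta_pos":[0,0,0.02],"spin":0},{"delta_pos":[0,0,0],"spin":0}]'
python3 -m handwheel '[{"delta_pos":[0,0,0.004],"spin":0},{"delta_pos":[0,0,0.004],"spin":0},{"delta_pos":[0,0,0.004],"spin":0},{"delta_pos":[0,0,0],"spin":0}]'
python3 goal.py -34 156 150
```

```text
time: 9.65
ee_pos: [0.4881, 0.0134, 0.1889]
ee_rot: [3.138, -0.0, -1.326]
contact_force: [-0.5, -0.5, 0.0]
width: 0.0001
time: 10.15
ee_pos: [0.4897, 0.0145, 0.1796]
ee_rot: [-3.139, -0.0, -1.324]
contact_force: [-1.8, 1.3, 6.4]
width: 0.0001
t 10.15 press [-33.5 154.9 179.6] rot [-3.139 -0.    -1.324] F [-1.8  1.3  6.4] w 0.0001328132789441062
tool delta mm [-1.1  0.6 29.6] yaw err -0.00019911962138596806
```

```bash
python3 -m handwheel '[{"delta_pos":[0,0,0.004],"spin":0},{"delta_pos":[0,0,0.004],"spin":0},{"delta_pos":[0,0,0.004],"spin":0},{"delta_pos":[0,0,0],"spin":0}]'
python3 goal.py -34 156 150
```

```text
time: 10.65
ee_pos: [0.4902, 0.015, 0.168]
ee_rot: [-3.138, 0.0, -1.324]
contact_force: [-1.9, 2.3, 7.7]
width: 0.0
t 10.65 press [-32.8 155.3 168. ] rot [-3.138  0.    -1.324] F [-1.9  2.3  7.7] w 3.211420889271959e-05
tool delta mm [-0.8  1.3 18. ] yaw err -0.00044676793156184225
```

```bash
python3 -m handwheel '[{"delta_pos":[0,0,0.004],"spin":0},{"delta_pos":[0,0,0.004],"spin":0},{"delta_pos":[0,0,0.003],"spin":0},{"delta_pos":[0,0,0],"spin":0}]'
python3 goal.py -34 156 150
```

```text
time: 11.15
ee_pos: [0.4905, 0.0153, 0.1572]
ee_rot: [-3.137, 0.001, -1.324]
contact_force: [-3.1, 4.9, 9.1]
width: 0.0003
t 11.15 press [-32.5 155.6 157.2] rot [-3.137e+00  1.000e-03 -1.324e+00] F [-3.1  4.9  9.1] w 0.0002833155281896676
tool delta mm [-0.5  1.6  7.2] yaw err -0.0005525456800348216
```

```bash
python3 -m handwheel '[{"delta_pos":[0,0,0.002],"spin":0},{"delta_pos":[0,0,0.001],"spin":0},{"delta_pos":[0,0,0],"spin":0}]'
python3 goal.py -34 156 150
```

```text
time: 11.52
ee_pos: [0.4905, 0.0155, 0.1544]
ee_rot: [-3.136, 0.001, -1.324]
contact_force: [-2.3, 4.8, 8.2]
width: -0.0004
t 11.525 press [-32.4 155.7 154.4] rot [-3.136e+00  1.000e-03 -1.324e+00] F [-2.3  4.8  8.2] w -0.00038277707301937445
tool delta mm [-0.3  1.6  4.4] yaw err -0.0005775732093857844
```

```bash
python3 -m handwheel '[{"delta_pos":[0,0,0.001],"spin":0},{"delta_pos":[0,0,0.001],"spin":0},{"delta_pos":[0,0,0],"spin":0}]'
python3 goal.py -34 156 150
```

```text
time: 11.9
ee_pos: [0.4905, 0.0156, 0.1524]
ee_rot: [-3.136, 0.001, -1.324]
contact_force: [-2.5, 5.4, 7.7]
width: -0.0002
t 11.9 press [-32.4 155.8 152.4] rot [-3.136e+00  1.000e-03 -1.324e+00] F [-2.5  5.4  7.7] w -0.00024289982675772834
tool delta mm [-0.2  1.7  2.4] yaw err -0.0005380379884247777
```

```bash
python3 -m handwheel '[{"delta_pos":[0,0,0.001],"spin":0},{"delta_pos":[0,0,0],"spin":0}]'
python3 goal.py -34 156 150
```

```text
time: 12.15
ee_pos: [0.4905, 0.0157, 0.1514]
ee_rot: [-3.136, 0.001, -1.324]
contact_force: [-3.1, 5.8, 9.0]
width: -0.0001
t 12.15 press [-32.3 155.9 151.4] rot [-3.136e+00  1.000e-03 -1.324e+00] F [-3.1  5.8  9. ] w -0.0001238726473665111
tool delta mm [-0.1  1.7  1.4] yaw err -0.0005119634106398596
```

```bash
python3 -m handwheel '[{"delta_pos":[0,0,0.001],"spin":0},{"delta_pos":[0,0,0],"spin":0}]'
python3 goal.py -34 156 150
```

```text
time: 12.4
ee_pos: [0.4906, 0.0156, 0.1505]
ee_rot: [-3.136, 0.001, -1.324]
contact_force: [-2.7, 5.5, 8.5]
width: 0.0
t 12.4 press [-32.3 155.9 150.5] rot [-3.136e+00  1.000e-03 -1.324e+00] F [-2.7  5.5  8.5] w 4.260920285605571e-05
tool delta mm [-0.2  1.7  0.5] yaw err -0.000521776478999092
```

```bash
python3 -m handwheel '[{"delta_pos":[0,0,0.0007],"spin":0},{"delta_pos":[0,0,0],"spin":0}]'
python3 goal.py -34 156 150
```

```text
time: 12.65
ee_pos: [0.4905, 0.0157, 0.1498]
ee_rot: [-3.136, 0.001, -1.324]
contact_force: [-1.4, 6.0, 9.1]
width: -0.0006
t 12.65 press [-32.3 156.  149.8] rot [-3.136e+00  1.000e-03 -1.324e+00] F [-1.4  6.   9.1] w -0.0005851155750034792
tool delta mm [-0.1  1.7 -0.2] yaw err -0.0005928315868213296
```

```bash
python3 -m handwheel '[{"delta_pos":[0,0,0.0007],"spin":0},{"delta_pos":[0,0,0],"spin":0}]'
python3 goal.py -34 156 150
```

```text
time: 12.9
ee_pos: [0.4905, 0.0157, 0.1491]
ee_rot: [-3.136, 0.001, -1.324]
contact_force: [-3.0, 6.6, 8.9]
width: -0.0001
t 12.9 press [-32.3 155.9 149.1] rot [-3.136e+00  1.000e-03 -1.324e+00] F [-3.   6.6  8.9] w -8.847865641483574e-05
tool delta mm [-0.2  1.7 -0.9] yaw err -0.0005744820981445908
```

```bash
python3 -m handwheel '[{"delta_pos":[0,0,0.0007],"spin":0},{"delta_pos":[0,0,0],"spin":0}]'
python3 goal.py -34 156 150
```

```text
time: 13.15
ee_pos: [0.4905, 0.0157, 0.1487]
ee_rot: [-3.136, 0.001, -1.324]
contact_force: [-3.0, 6.8, 11.5]
width: 0.0001
t 13.15 press [-32.3 156.  148.7] rot [-3.136e+00  1.000e-03 -1.324e+00] F [-3.   6.8 11.5] w 0.00013325890172873143
tool delta mm [-0.1  1.7 -1.3] yaw err -0.0007171678124306968
```

```bash
python3 -m handwheel '[{"delta_pos":[0,0,0.0005],"spin":0},{"delta_pos":[0,0,0],"spin":0}]'
python3 goal.py -34 156 150
```

```text
time: 13.4
ee_pos: [0.4906, 0.0157, 0.1486]
ee_rot: [-3.136, 0.001, -1.324]
contact_force: [-4.9, 6.3, 13.1]
width: 0.0001
t 13.4 press [-32.3 155.9 148.6] rot [-3.136e+00  1.000e-03 -1.324e+00] F [-4.9  6.3 13.1] w 0.00014470407149184153
tool delta mm [-0.1  1.7 -1.4] yaw err -0.0008714741563982109
```

```bash
python3 -m handwheel '[{"delta_pos":[0,0,0.0004],"spin":0},{"delta_pos":[0,0,0],"spin":0}]'
python3 goal.py -34 156 150
```

```text
time: 13.65
ee_pos: [0.4906, 0.0158, 0.1486]
ee_rot: [-3.136, 0.001, -1.323]
contact_force: [-5.5, 7.2, 14.8]
width: 0.0003
t 13.65 press [-32.2 156.  148.6] rot [-3.136e+00  1.000e-03 -1.323e+00] F [-5.5  7.2 14.8] w 0.0003228221732462503
tool delta mm [-0.1  1.8 -1.4] yaw err -0.0009960585691908275
```

The TCP has stopped at z = 148.6 mm while the force rose from 9 to 15 N, so the tube has seated. Releasing smoothly.

```bash
python3 - <<'E'
from h import *
c=cam('side'); im=cv2.cvtColor(c['image'],cv2.COLOR_RGB2BGR)
cv2.imwrite('pics/c_side.png',cv2.resize(im[80:200,275:365],None,fx=5,fy=5,interpolation=cv2.INTER_CUBIC))
E
python3 -m handwheel '[{"delta_pos":[0,0,-0.004],"spin":0},{"delta_pos":[0,0,-0.005],"spin":0},{"delta_pos":[0,0,-0.005],"spin":0},{"delta_pos":[0,0,-0.005],"spin":0},{"delta_pos":[0,0,-0.005],"spin":0},{"delta_pos":[0,0,-0.005],"spin":0},{"delta_pos":[0,0,-0.005],"spin":0},{"delta_pos":[0,0,-0.005],"spin":0},{"delta_pos":[0,0,-0.015],"spin":0},{"delta_pos":[0,0,-0.03],"spin":0},{"delta_pos":[0,0,-0.03],"spin":0},{"delta_pos":[0,0,-0.03],"spin":0}]'
python3 -m handwheel '[{"delta_pos":[-0.03,0,-0.01],"spin":0},{"delta_pos":[-0.04,0.02,0],"spin":0},{"delta_pos":[-0.04,0.04,0],"spin":0},{"delta_pos":[-0.04,0.04,0],"spin":0},{"delta_pos":[-0.04,0.04,0],"spin":0},{"delta_pos":[0,0,0],"spin":0},{"delta_pos":[0,0,0],"spin":0}]'
python3 - <<'E'
from h import *
for n,(x0,y0,x1,y1),f in [('top',(310,130,500,235),4),('side',(275,80,395,200),5)]:
    c=cam(n,'end_%s.png'%n); im=cv2.cvtColor(c['image'],cv2.COLOR_RGB2BGR)
    cv2.imwrite('pics/d_%s.png'%n,cv2.resize(im[y0:y1,x0:x1],None,fx=f,fy=f,interpolation=cv2.INTER_CUBIC))
    for l,p in [('tube1_mouth',mouth(0)),('tube4_mouth',mouth(180)),('grip',pw(-34,156,168))]: print(n,l,[(round(d['score'],2),np.round(d['at'],1)) for d in tip_of(n,l)[:2]], pix(c,p))
print(env.get_state()['time'],env.get_state()['contact_force'])
E
```

```text
time: 15.2
ee_pos: [0.4882, 0.0145, 0.2895]
ee_rot: [3.14, 0.001, -1.325]
contact_force: [0.8, -0.2, 0.5]
width: -0.0003
time: 16.08
ee_pos: [0.3065, 0.1645, 0.2991]
ee_rot: [3.141, 0.0, -1.323]
contact_force: [0.0, -0.6, 0.1]
width: 0.0002
top tube1_mouth [(0.63, array([395.4, 192.8])), (0.62, array([409.6, 184.1]))] [411.71226181 182.78855304]
top tube4_mouth [] [397.75062611 192.75515511]
top grip [(0.96, array([345. , 216.4]))] [343.16528787 216.46489474]
side tube1_mouth [(0.78, array([315.9, 129.1]))] [314.23754062 126.57948388]
side tube4_mouth [(0.74, array([311.8, 160.6])), (0.4, array([288.5, 191.4]))] [314.96683931 158.3199134 ]
side grip [(0.98, array([332.3, 163.6]))] [333.23820919 165.27621811]
16.475 [-0.19583184  0.40683159  0.13966845]
```

View pics/c_side.png

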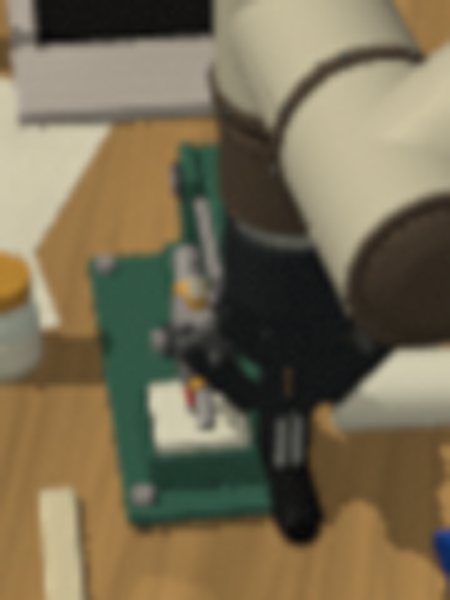

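View pics/d_top.png

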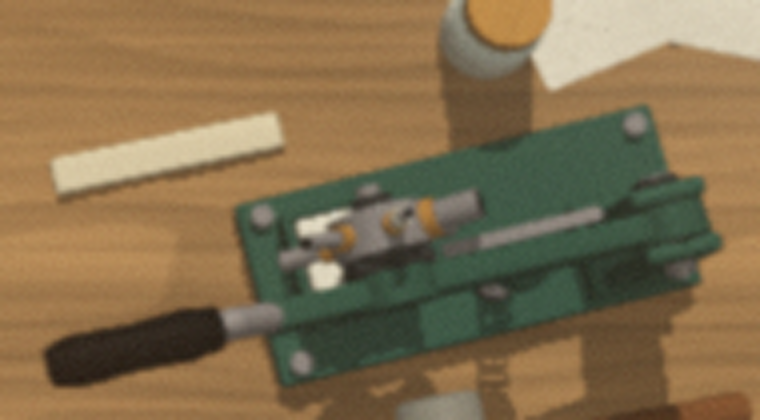

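View pics/d_side.png

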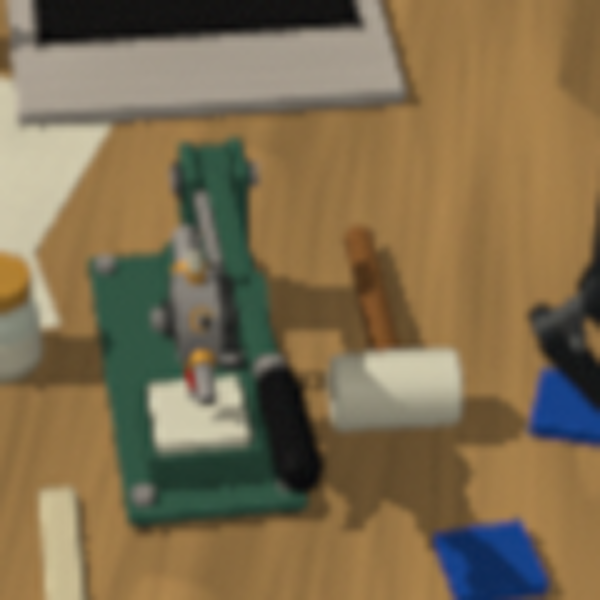

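The pictures show the handle back up, the white-banded tube pointing up (px 410,184 from above), the red band down over the pad (px 314,155 from the side), and nothing else moved. Handing in.

```bash
python3 -c "
from station import env
print(env.hand_in())"
```

```text
the job is handed in; nothing more can be done
None
```

The punch is set to its fourth hole size: the red-banded tube points down in the working position, and it has been seated once on the white pad. The job is handed in, at about 16.5 s of the 48 s allowed.

- **Wheel:** The red-banded tube started one click away, low on the handle side. I pushed the upright tube towards the handle with closed fingers at about 3 N until the wheel snapped round one click.
- **Seating:** I pressed the grip down in small steps. The force held at about 8–9 N, then rose to 15 N with the tool stopped at 148.6 mm, so I took it as seated and pressed no harder. I then eased off and the handle came back up.
- **Final checks:**
  - The white-banded smallest tube points up within about 2–3 pixels of where it should, and the red band is over the pad.
  - The grip is back at its raised position.
  - The jar, bone and mallet look unmoved, and I never went near the swatches or awl.
  - The robot was clear of everything, with contact force near zero.
- **Disagreements:** From above, the network never found the red tube's mouth, because the tube above it hides it. One of its two guesses there for the smallest tube was also wrong. The side view and the pictures settled both.

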